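# Dock the kit tray over the sill

## Robot

A 6-joint arm with a two-finger parallel gripper is mounted at the origin on a cart in front of the work surface, level with it; the furniture and walls round the work are solid. World frame = base frame: x ahead of the robot, y to its left, z up, the work surface at z = 0. Lengths are in m, angles in rad, forces in N, time in s.
With the tool pointing down it reaches from about 0.275 to 0.75 m from the base axis. Payload 10.2 kg.
Tool frame: the origin (TCP) lies midway between the tips of the shut fingers; the grasp point (between the pads) lies 19 mm behind it (env.pinch_z is the distance from the TCP to the grasp point, in m); z points along the fingers, y is the line along which they close (so a half turn about z gives the same grasp; the last joint's range is limited). The gripper opens to 88 mm and grips with 3 to 60 N. Pads are 18 mm wide; open, the fingers measure 123 mm over their backs; the gripper's body (75 mm by 187 mm) begins 45 mm behind the grasp point.
Start: joints at [-1.327, 0.313, 1.498, -0, 1.331, -0.223], TCP at [0.236, -0.469, 0.239] pointing down, gripper open.
Joint ranges: [-2.94, 2.94], [-0.97, 2.17], [0.19, 2.56], [-1.23, 4.37], [0.02, 3.11], [-2.88, 2.88]. Speed limits (rad/s): [2.39, 2.39, 3.01, 3.14, 3.14, 3.14].

## Interface

Orientations are given as a unit quaternion [w, x, y, z].
In Python, from station import env gives the robot as it stands.
- The arm moves only by the shell command python3 -m creep 'ROWS' [FORCE]. ROWS is JSON, a list of rows, each an object with "delta_pos": the shift along the tool's x, y, z scaled (see below), a list of three; "rot": the turn, a rotation vector about the tool's x, y, z scaled (see below), a list of three; "fingers": the opening, from 0 (shut) to 1 (fully open). In form: [{"delta_pos": [dx, dy, dz], "rot": [ax, ay, az], "fingers": fingers}, ...]. A call has 1 to 8 rows; each row shifts and turns the commanded pose from where the row before left it, along the tool's axes as they then stand; what a row does not reach is not made up. The controller multiplies each number of a shift by 0.12 m and each number of a turn by 5 degrees. A row lasts 1/8 s, in which the tool goes at most 62.5 mm and 10.7 degrees, less where a joint would pass 70% of its speed; a pose out of reach is approached as far as the arm can. A call with a number of a shift or a turn outside -1 to 1 is refused whole. A call with a gripper value outside its range is refused whole. The fingers move at their own pace and stop on an object; FORCE is the grip in N (left out, the last holds). Time passes only in rows, so rows that do not move let the fingers close. It gives the time, the measured TCP pose, the force, the opening and the grip force at its end, in the units of the state.
- env.sense(): the state, without advancing time (a new reading comes with each control period).
- env.capture(name): name is "scene" or "top"; returns the picture (400x640x3 uint8, red, green, blue); there is no depth.
- env.calibration(name): a dict with "fx", "fy", "cx", "cy" (pixels), "rvec" (rotation vector, rad) and "tvec" (3), from world to camera coordinates, as OpenCV has them. Camera axes: x right, y down, z forward; pixel columns grow to the right and rows downward; lengths in m; the calibration is good to about 2 mm. A picture is of the moment at which its call begins. calibration takes no time and is no camera call.
- env.sign_off(): hands the job in; it is judged then, once.
The state is a dict: "clock": time; "joints": joint angles; "dq": joint speeds; "effort": joint torques, N m; "eef_pos": TCP position; "eef_rot": TCP orientation; "ft_force": force on the tool from outside, world axes, zero at the start; "moment": the same for the moment, N m; "width": finger opening in m; "finger_force": force on a finger pad.
Only numpy, scipy, OpenCV 4.12 (cv2) and the standard library are available. Lean on these libraries where they do the work, as an engineer would, in place of code of your own. Each camera call takes 0.05 s, during which the arm holds its last target. There are 200 camera calls.

## Task

Put the dust brush that was left in the dock flat into the kit tray. Then, by its handle, raise only the tray's leading edge (its tail stays on the bench), rest that edge on the dock's sill and let go; push the tray from its tail over the sill, fully home against the back stop so that it lies flat behind the sill with the brush in it, and do not haul it in by the handle. Last, swing the keeper arm fully across the tray's tail, and leave everything else where it stands.

Things in the scene. Friction and masses are not known exactly. Their poses are not given: they have to be found in the camera images.
- dock: Fixed aluminium dock. Origin on the bench under the middle of its sill; +x points into the bay, z up. Sill: x -8 to 8 mm, 140 wide, 20 high. Bay behind it: floor 4 mm above the bench, back stop face at x = 198 mm (40 high), side rails 30 high with inner faces at y = +-64 mm, flared to about +-78 at x = -25. Bay 190 mm long, tray 176.
- keeper (a joint): Flat keeper arm on a vertical hinge atop a post beside the bay's mouth. 0 = arm along the rail (dock +x); negative = swung outward (limit -0.7); starts at 0 or a little outward; 1.57 (end stop) = fully across the tray's tail (dock -y). Light friction, stays where left. Arm 53 to 60 mm above the bench, just above the rim of a tray that lies flat in the bay.
- keeper_hinge (a point): Point on the keeper's hinge axis, on top of the post, 50 mm above the bench (dock x = 35, y = 89 mm).
- keeper_knob (a point): Point to grip on the keeper's upright round black knob, 24 mm in diameter, 40 mm tall, on the arm 90 mm from the hinge axis. The point is on the knob's axis 82 mm above the bench; the knob spans 60 to 100 mm.
- tray_center (a point): Middle, half-way up, of the open grey kit tray, 176 x 116 x 45 mm, walls and floor 4 mm, about 0.8 kg; it stands on the bench before the dock, roughly facing it. +x points to its leading end (where the handle is), y across, z up.
- tray_lead (a point): Middle of the lower edge of the tray's leading end (88 mm ahead of its centre, at its underside). Axes as the tray.
- tray_tail (a point): Middle of the lower edge of the tray's tail end (88 mm behind its centre, at its underside). Axes as the tray. The tail wall is plain and 45 mm high.
- tray_handle: Round steel bar handle, 10 mm in diameter, 84 mm long across the tray (its y axis), fixed above the leading wall on two end posts. Origin: the middle of the bar, 85 mm ahead of the tray's centre and 72 mm above its underside; 22 mm free between bar and wall top. Gripped lightly (about 20 N) it turns between the fingers as the tray tilts; gripped hard it does not.
- brush_center (a point): Middle of the dust brush: wooden handle with a flat head, 148 mm long along its x axis, 30 mm wide at its widest, 10 mm high; lies flat on the dock's bay floor, roughly along the bay. The wooden handle runs to -x and is about 20 mm wide at this point; bristles at +x.
- v_block: Steel V-block, 45 x 40 x 34 mm, bystander behind the dock. Origin under its centre.
- tape_roll: Roll of tape, 100 mm across, 25 mm high, bystander beyond the far side of the dock mouth. Origin under its centre.
- oil_dropper: Brown dropper bottle, 33 mm wide, 102 mm tall, bystander beside the dock's far corner. Origin under its centre.
- calculator: Desk calculator, 140 x 88 x 21 mm, bystander behind the tray's tail. Origin under its centre.
Not all that is in view belongs to the job. Leave any blue look-alike of the part that bears tray_center alone.

How it is judged:
On the way, in this order (a step that is already met when the one before it is completed fails the run):
1. the brush lies flat in the tray, let go (x of brush_center in the frame of tray_center between -0.06 and 0.06 m and y of brush_center in the frame of tray_center between -0.05 and 0.05 m and z of brush_center in the frame of tray_center between -0.03 and -0.003 m and angle between the z axis of brush_center and the z axis of tray_center, either way round below 0.15 rad and contact force between the fingers and anything else below 0.2 N), for 0.2 s.
2. the tray's leading edge rests on the sill, its tail still on the bench, let go (x of tray_lead in the frame of dock between -0.006 and 0.12 m and height (world z) of tray_lead above 0.016 m and height (world z) of tray_tail below 0.01 m and contact force between the fingers and tray_handle below 0.2 N and linear speed of tray_handle below 0.02 m/s), for 0.2 s.
3. the tray is home in the bay, flat behind the sill (x of tray_lead in the frame of dock between 0.189 and 0.203 m and y of tray_lead in the frame of dock between -0.012 and 0.012 m and height (world z) of each of tray_lead, tray_tail below 0.01 m and angle between tray_center's own z axis and vertical below 0.06 rad), for 0.2 s.
4. the keeper is across the tray's tail (value of joint keeper above 1.45 rad), for 0.2 s.
At the end, for the whole second after the job is handed in: The tray lies flat (within 0.06 rad) on the bay floor behind the sill, its leading edge within 9 mm of the back stop, the brush lies in the tray, the keeper is swung across to within 0.12 rad of its end stop, and all is released and at rest (all of step 3 and x of brush_center in the frame of tray_center between -0.06 and 0.06 m and y of brush_center in the frame of tray_center between -0.05 and 0.05 m and z of brush_center in the frame of tray_center between -0.03 and -0.003 m and angle between the z axis of brush_center and the z axis of tray_center, either way round below 0.15 rad and linear speed of tray_handle below 0.02 m/s and value of joint keeper above 1.45 rad); the robot touches nothing.
It fails at once if the tray's tail is lifted off the bench before its leading edge is over the sill (height (world z) of tray_tail above 0.025 m and x of tray_lead in the frame of dock below -0.01 m).
It fails at once if the tray is lifted bodily (height (world z) of tray_tail above 0.065 m).
It fails at once if the tray is hauled in by the handle once half of it is over the sill (x of tray_center in the frame of dock between 0 and 0.095 m and contact force between the fingers and tray_handle above 2 N).
It fails at once if a bystander is moved by more than 30 mm (distance of any of v_block, tape_roll, oil_dropper, calculator from where it was at the start of the episode above 0.03 m).
It also fails if it takes over 72 s, if anything falls off the work surface, if the arm or the gripper's body presses on something with over 40 N, if the wrist force passes 120 N, or if a joint passes its speed limit or range.

## Working session

There is one attempt and no reset: what is moved stays moved. The work goes in short steps, Python scripts to look and compute and a shell command to move; the robot and the scene stay as the last step left them, time stands still between calls to the robot, and variables do not carry over. Pictures are saved under pics/ and viewed, at most 10 in all, crops included, and the job is handed in when it is done.

```bash
mkdir -p pics; ls; python3 - <<'E'
from station import env
import cv2,json
for n in("scene","top"):
    cv2.imwrite(f"pics/{n}0.png",cv2.cvtColor(env.capture(n),cv2.COLOR_RGB2BGR)); print(env.calibration(n))
print(env.sense(),env.pinch_z)
E
```

```text
pics
{'fx': 407.6901778289332, 'fy': 407.6901778289332, 'cx': 320.32630874117024, 'cy': 199.97357198159924, 'rvec': array([ 2.11036424, -0.7841643 ,  0.40582526]), 'tvec': array([-0.53101267,  0.22055081,  1.42883482])}
{'fx': 479.13275579480046, 'fy': 479.13275579480046, 'cx': 318.7223051560819, 'cy': 206.72337302958573, 'rvec': array([ 1.79064773, -2.16221696,  0.51991277]), 'tvec': array([-0.03478085,  0.54332925,  1.47681996])}
{'clock': 0.1, 'joints': array([-1.32738458e+00,  3.13326227e-01,  1.49833007e+00, -3.78998497e-05,
        1.33103887e+00, -2.23384787e-01]), 'dq': array([ 1.11914214e-03, -1.70373792e-03, -2.50631252e-03,  1.04373327e-03,
        1.01423860e-05,  5.61610263e-05]), 'effort': array([ 1.53466393e-03, -4.02815151e+01, -2.52642524e+01,  6.95128273e-02,
        3.42512818e-02, -5.03334172e-05]), 'eef_pos': array([ 0.23619723, -0.46861602,  0.2382647 ]), 'eef_rot': array([-5.51039899e-04,  9.72884855e-01,  2.31289331e-01, -2.39243239e-05]), 'ft_force': array([-0.61622462, -0.17929139,  0.24839204]), 'moment': array([-0.02206026, -0.01813039,  0.01360577]), 'finger_force': 0.0, 'width': 0.08801515169693137} 0.0187
```

View pics/scene0.png

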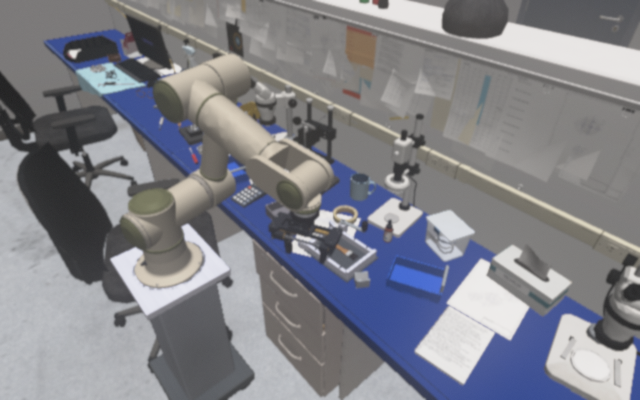

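View pics/top0.png

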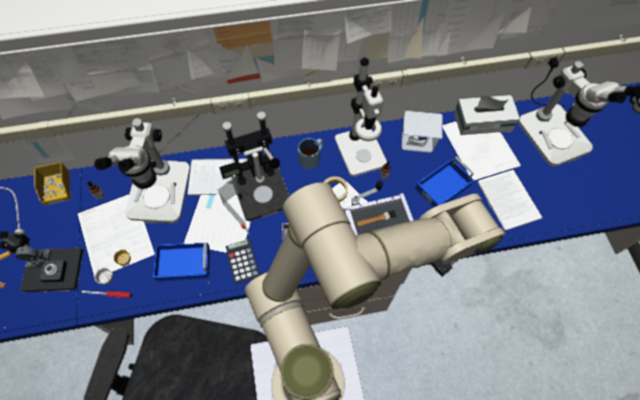

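```bash
cat > h.py <<'E'
from station import env
import cv2,numpy as np
from scipy.spatial.transform import Rotation as R
def cam(n):
    c=env.calibration(n);K=np.array([[c['fx'],0,c['cx']],[0,c['fy'],c['cy']],[0,0,1]]);return K,np.array(c['rvec']),np.array(c['tvec'])
def w(n,u,v,z):
    K,r,t=cam(n);M=R.from_rotvec(r).as_matrix();d=M.T@np.linalg.inv(K)@[u,v,1];o=-M.T@t
    return (o+d*(z-o[2])/d[2]).round(4)
def px(n,p):
    K,r,t=cam(n);return cv2.projectPoints(np.array(p,float).reshape(-1,1,3),r,t,K,None)[0].reshape(-1,2).round(1)
def shot(n,f,box=None,s=1):
    im=cv2.cvtColor(env.capture(n),cv2.COLOR_RGB2BGR)
    cv2.imwrite(f"pics/{f}_raw.png",im)
    if box: a,b,c,d=box; im=cv2.resize(im[b:d,a:c],None,fx=s,fy=s,interpolation=cv2.INTER_CUBIC)
    cv2.imwrite(f"pics/{f}.png",im)
def rot():
    q=env.sense()['eef_rot'];return R.from_quat([q[1],q[2],q[3],q[0]])
def todelta(dw): # world shift -> units of tool shift
    return (rot().inv().apply(dw)/0.12).round(3)
E
python3 - <<'E'
from h import *
for p in [(240,260),(380,215),(285,228),(340,187),(445,180)]: print(p,w("top",*p,0.0))
print(rot().as_matrix().round(3))
for n in("top","scene"):
  K,r,t=cam(n);print(n,-R.from_rotvec(r).as_matrix().T@t)
E
```

```text
(240, 260) [0.4382 0.1572 0.    ]
(380, 215) [ 0.5165 -0.3608  0.    ]
(285, 228) [ 0.529  -0.0145  0.    ]
(340, 187) [ 0.6564 -0.2423  0.    ]
(445, 180) [ 0.6133 -0.6375 -0.    ]
[[ 0.893  0.45  -0.   ]
 [ 0.45  -0.893  0.001]
 [ 0.    -0.001 -1.   ]]
top [-0.17535167  0.01385375  1.56412066]
scene [-0.27070354 -1.09704129  1.04661647]
```

```bash
python3 -m creep '[{"delta_pos":[-0.4,-0.23,-0.05],"rot":[0,0,0],"fingers":1},{"delta_pos":[-0.4,-0.23,-0.05],"rot":[0,0,0],"fingers":1},{"delta_pos":[-0.4,-0.23,-0.05],"rot":[0,0,0],"fingers":1},{"delta_pos":[-0.4,-0.23,0],"rot":[0,0,0],"fingers":1},{"delta_pos":[-0.4,-0.23,0],"rot":[0,0,0],"fingers":1},{"delta_pos":[-0.4,-0.23,0],"rot":[0,0,0],"fingers":1},{"delta_pos":[0,0,0],"rot":[0,0,0],"fingers":1}]' 20; python3 - <<'E'
from h import *
shot("top","t1",(200,140,440,300),3.3)
shot("scene","s1",(220,160,420,300),4)
E
```

```text
clock: 0.98
eef_pos: [-0.0982, -0.4501, 0.2563]
eef_rot: [-0.0, 0.973, 0.229, 0.0]
ft_force: [1.9, 0.2, 0.1]
width: 0.0881
finger_force: 0.0
```

View pics/t1.png

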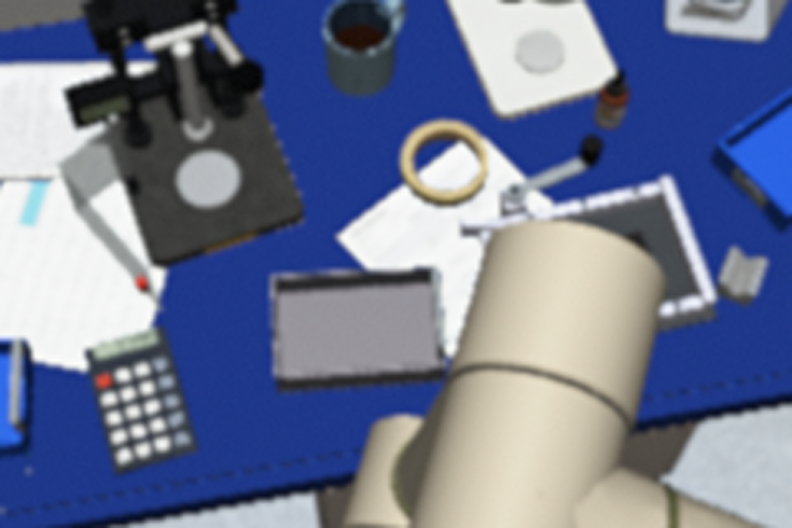

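View pics/s1.png

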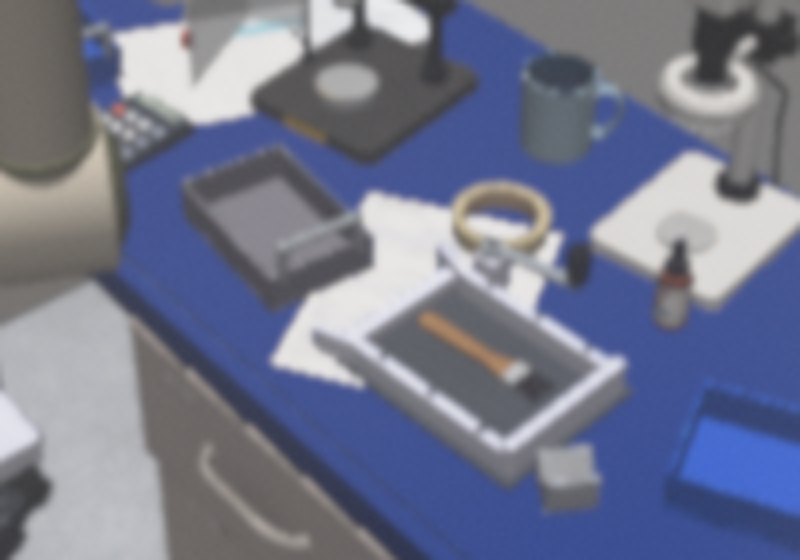

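```bash
cat > fit.py <<'E'
from h import *
from scipy.optimize import least_squares
S=lambda u,v:("scene",220+u/4,160+v/4); T=lambda u,v:("top",200+u/3.3,140+v/3.3)
def fit(obs,x0):
    def P(q,p): c,s=np.cos(q[2]),np.sin(q[2]);return [q[0]+c*p[0]-s*p[1],q[1]+s*p[0]+c*p[1],p[2]]
    f=lambda q:np.concatenate([px(o[0],P(q,p))[0]-o[1:] for p,o in obs])
    K={n:cam(n) for n in("scene","top")}
    def f(q):
        out=[]
        for p,o in obs:
            k,r,t=K[o[0]];out.append(cv2.projectPoints(np.array([P(q,p)]),r,t,k,None)[0].ravel()-o[1:])
        return np.concatenate(out)
    s=least_squares(f,x0,loss='soft_l1');print(s.x.round(4));print(f(s.x).reshape(-1,2).round(1).tolist());return s.x
E
cat > a.py <<'E'
from fit import *
a,b,h=.088,.058,.045
tray=fit([((-a,-b,h),S(183,183)),((-a,b,h),S(280,148)),((a,b,h),S(370,240)),((a,-b,0),S(275,305)),((a,b,0),S(372,262)),((.085,-.042,.072),S(278,243)),((.085,.042,.072),S(357,212)),
 ((-a,b,h),T(272,275)),((a,b,h),T(437,268)),((-a,-b,0),T(280,390))],[.5,-.05,-1.6])
dock=fit([((-.025,-.078,.03),S(317,332)),((-.025,.078,.03),S(440,245)),((.202,.066,.04),S(625,362)),((.202,-.066,.04),S(510,447)),
 ((-.025,.078,.03),T(463,230)),((.202,.066,.04),T(670,180)),((.202,-.066,.04),T(712,300)),((.035,.089,.06),S(492,248)),((.035,.089,.06),T(512,195))],[.5,-.25,-1.6])
print("knob",w(*S(577,250),.1),w(*T(592,143),.1))
print("brush",[w(*S(*p),.012) for p in((424,318),(500,362),(545,390))])
raw=cv2.imread("pics/s1_raw.png")
im=cv2.resize(raw[160:300,220:420],None,fx=4,fy=4,interpolation=cv2.INTER_CUBIC)
def draw(q,pts):
    c,s=np.cos(q[2]),np.sin(q[2])
    uv=(px("scene",[[q[0]+c*p[0]-s*p[1],q[1]+s*p[0]+c*p[1],p[2]] for p in pts])-[220,160])*4
    cv2.polylines(im,[uv.astype(np.int32)],False,(0,255,0),1)
draw(tray,[(-a,-b,h),(-a,b,h),(a,b,h),(a,-b,h),(-a,-b,h),(-a,-b,0),(a,-b,0),(a,b,0),(a,b,h)]);draw(tray,[(.085,-.042,.072),(.085,.042,.072)])
draw(dock,[(-.025,-.078,.03),(0,-.064,.03),(.198,-.064,.03),(.198,.064,.03),(0,.064,.03),(-.025,.078,.03)]);draw(dock,[(.198,-.064,.04),(.198,.064,.04)])
draw(dock,[(-.008,-.07,.02),(-.008,.07,.02),(.008,.07,.02),(.008,-.07,.02),(-.008,-.07,.02)])
draw(dock,[(.035,.089,.05),(.035,.089,.0)]);draw(dock,[(.008,-.064,.004),(.198,-.064,.004),(.198,.064,.004),(.008,.064,.004)])
cv2.imwrite("pics/ov1.png",im)
E
python3 a.py
```

```text
[ 0.4619 -0.088  -1.6922]
[[-1.1, -0.8], [-0.3, -1.6], [0.7, -1.6], [-1.3, 2.1], [0.2, 1.7], [0.6, 1.1], [-0.0, 0.9], [-0.1, -0.6], [0.2, -1.4], [-0.6, 0.4]]
[ 0.4761 -0.2544 -1.4933]
[[-0.2, -1.5], [-1.4, 0.7], [-3.0, 0.6], [0.9, -1.0], [1.0, -0.7], [-0.2, 1.4], [-0.1, -2.6], [-0.5, -0.1], [2.0, -0.5]]
knob [ 0.5907 -0.3685  0.1   ] [ 0.5922 -0.3649  0.1   ]
brush [array([ 0.4914, -0.2766,  0.012 ]), array([ 0.5049, -0.3645,  0.012 ]), array([ 0.5108, -0.4158,  0.012 ])]
```

View pics/ov1.png

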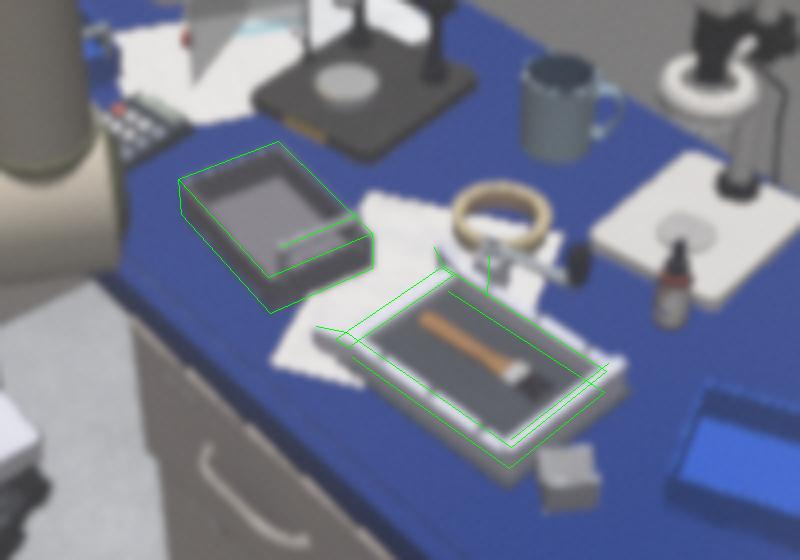

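```bash
sed -i 's/((.202,.066,.04),S/((.206,.07,.04),S/;s/((.202,-.066,.04),S/((.206,-.07,.04),S/;s/((.202,.066,.04),T/((.206,.07,.04),T/;s/((.202,-.066,.04),T/((.206,-.07,.04),T/' a.py; python3 a.py | sed -n 3,4p
python3 -m creep '[{"delta_pos":[0,0,0],"rot":[0,0,-1],"fingers":1},{"delta_pos":[0,0,0],"rot":[0,0,-1],"fingers":1},{"delta_pos":[0,0,0],"rot":[0,0,-1],"fingers":1},{"delta_pos":[0,0,0],"rot":[0,0,-1],"fingers":1},{"delta_pos":[0,0,0],"rot":[0,0,-1],"fingers":1},{"delta_pos":[0,0,0],"rot":[0,0,-1],"fingers":1},{"delta_pos":[0,0,0],"rot":[0,0,-1],"fingers":1},{"delta_pos":[0,0,0],"rot":[0,0,-1],"fingers":0.7}]' 30
python3 -m creep '[{"delta_pos":[0,0,0],"rot":[0,0,-1],"fingers":0.7},{"delta_pos":[0,0,0],"rot":[0,0,-1],"fingers":0.7},{"delta_pos":[0,0,0],"rot":[0,0,-1],"fingers":0.7},{"delta_pos":[0,0,0],"rot":[0,0,-1],"fingers":0.7},{"delta_pos":[0,0,0],"rot":[0,0,-1],"fingers":0.7},{"delta_pos":[0,0,0],"rot":[0,0,-1],"fingers":0.7},{"delta_pos":[0,0,0],"rot":[0,0,-0.2],"fingers":0.7}]'
cat >> h.py <<'E'
def go(x,y,z,yaw=None,n=1): # yaw = world angle of tool y
    s=env.sense();M=rot().as_matrix();cy=np.arctan2(M[1,1],M[0,1])
    d=np.array([x,y,z])-s['eef_pos'];u=todelta(d)
    nn=max(1,int(np.ceil(np.linalg.norm(d)/.058)))
    print("units total",u,"rows>=",nn,"per row",(u/nn).round(3),"yaw now",cy.round(3),"az units",None if yaw is None else (-np.degrees((yaw-cy+np.pi)%(2*np.pi)-np.pi)/5).round(2))
E
python3 -c "
from h import *
go(.494,-.31,.13,.14)"
```

```text
[ 0.4773 -0.2519 -1.5005]
[[-0.4, -2.1], [-1.4, 0.3], [-1.8, 0.3], [0.4, -0.1], [0.4, -1.0], [-0.0, 0.4], [0.6, -1.6], [-0.6, -0.5], [1.4, -0.7]]
clock: 2.08
eef_pos: [-0.0938, -0.4507, 0.2567]
eef_rot: [0.0, 0.834, 0.552, 0.0]
ft_force: [0.7, -0.1, -0.0]
width: 0.0804
finger_force: 0.0
clock: 2.95
eef_pos: [-0.0941, -0.4506, 0.2567]
eef_rot: [0.0, 0.657, 0.754, 0.0]
ft_force: [-0.3, 0.1, -0.3]
width: 0.062
finger_force: 0.0
units total [0.49  5.015 1.057] rows>= 11 per row [0.045 0.456 0.096] yaw now 0.137 az units -0.03
```

```bash
python3 -m creep '[{"delta_pos":[0.04,0.46,0.05],"rot":[0,0,0],"fingers":0.6},{"delta_pos":[0.04,0.46,0.05],"rot":[0,0,0],"fingers":0.6},{"delta_pos":[0.04,0.46,0.05],"rot":[0,0,0],"fingers":0.6},{"delta_pos":[0.04,0.46,0.05],"rot":[0,0,0],"fingers":0.6},{"delta_pos":[0.04,0.46,0.05],"rot":[0,0,0],"fingers":0.6},{"delta_pos":[0.05,0.46,0.05],"rot":[0,0,0],"fingers":0.6},{"delta_pos":[0.05,0.46,0.05],"rot":[0,0,0],"fingers":0.6},{"delta_pos":[0.05,0.46,0.05],"rot":[0,0,0],"fingers":0.6}]'
python3 -m creep '[{"delta_pos":[0.05,0.46,0.1],"rot":[0,0,0],"fingers":0.6},{"delta_pos":[0.05,0.46,0.2],"rot":[0,0,0],"fingers":0.6},{"delta_pos":[0.05,0.42,0.3],"rot":[0,0,0],"fingers":0.6},{"delta_pos":[0,0,0],"rot":[0,0,0],"fingers":0.6},{"delta_pos":[0,0,0],"rot":[0,0,0],"fingers":0.6}]'
python3 - <<'E'
from h import *
shot("scene","s2",(280,200,400,290),6)
g=env.sense()['eef_pos'];g[2]=.012
print((px("scene",[g])-[280,200])*6)
go(.494,-.31,.05,.14)
E
```

```text
clock: 3.95
eef_pos: [0.3388, -0.348, 0.2086]
eef_rot: [0.0, 0.658, 0.753, -0.0]
ft_force: [-0.2, -0.5, 1.0]
width: 0.0532
finger_force: 0.0
clock: 4.58
eef_pos: [0.4934, -0.3096, 0.1372]
eef_rot: [0.0, 0.658, 0.753, -0.0]
ft_force: [0.4, -0.7, -0.3]
width: 0.053
finger_force: 0.0
[[315. 264.]]
units total [0.001 0.006 0.732] rows>= 2 per row [0.    0.003 0.366] yaw now 0.135 az units -0.06
```

View pics/s2.png

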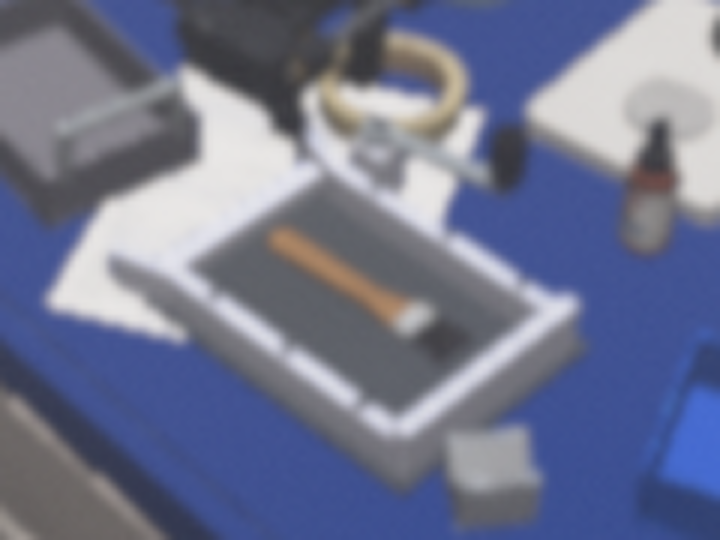

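```bash
python3 -m creep '[{"delta_pos":[0,0,0.4],"rot":[0,0,0],"fingers":0.6},{"delta_pos":[0,0,0.35],"rot":[0,0,0],"fingers":0.6},{"delta_pos":[0,0,0.2],"rot":[0,0,0],"fingers":0.6},{"delta_pos":[0,0,0.12],"rot":[0,0,0],"fingers":0.6},{"delta_pos":[0,0,0],"rot":[0,0,0],"fingers":0.6},{"delta_pos":[0,0,0],"rot":[0,0,0],"fingers":0},{"delta_pos":[0,0,0],"rot":[0,0,0],"fingers":0},{"delta_pos":[0,0,0],"rot":[0,0,0],"fingers":0}]' 30
python3 -m creep '[{"delta_pos":[0,0,0],"rot":[0,0,0],"fingers":0},{"delta_pos":[0,0,0],"rot":[0,0,0],"fingers":0},{"delta_pos":[0,0,0],"rot":[0,0,0],"fingers":0}]'
```

```text
clock: 5.62
eef_pos: [0.4936, -0.3101, 0.0089]
eef_rot: [0.0, 0.658, 0.753, 0.0]
ft_force: [0.5, -0.5, 0.9]
width: 0.0248
finger_force: 0.3
clock: 6.0
eef_pos: [0.4936, -0.3101, 0.0087]
eef_rot: [0.0, 0.658, 0.753, -0.0]
ft_force: [-0.4, -0.5, 4.9]
width: 0.0175
finger_force: 30.0
```

```bash
python3 -m creep '[{"delta_pos":[0,0,-0.2],"rot":[0,0,0],"fingers":0},{"delta_pos":[0,0,-0.4],"rot":[0,0,0],"fingers":0},{"delta_pos":[0,0,-0.4],"rot":[0,0,0],"fingers":0},{"delta_pos":[0,0,-0.1],"rot":[0,0,1],"fingers":0},{"delta_pos":[0,0,0],"rot":[0,0,1],"fingers":0},{"delta_pos":[0,0,0],"rot":[0,0,1],"fingers":0},{"delta_pos":[0,0,0],"rot":[0,0,0],"fingers":0}]'
python3 -c "
from h import *
go(.467,-.0463,.12,-.12)"
```

```text
clock: 6.88
eef_pos: [0.4932, -0.3098, 0.14]
eef_rot: [-0.0, 0.75, 0.661, -0.0]
ft_force: [0.0, -0.7, 0.1]
width: 0.0174
finger_force: 29.7
units total [ 2.151 -0.492  0.168] rows>= 5 per row [ 0.43  -0.098  0.034] yaw now -0.126 az units -0.07
```

```bash
python3 -m creep '[{"delta_pos":[0.3,-0.07,0],"rot":[0,0,0],"fingers":0},{"delta_pos":[0.43,-0.1,0],"rot":[0,0,0],"fingers":0},{"delta_pos":[0.43,-0.1,0],"rot":[0,0,0],"fingers":0},{"delta_pos":[0.43,-0.1,0],"rot":[0,0,0],"fingers":0},{"delta_pos":[0.36,-0.08,0],"rot":[0,0,0],"fingers":0},{"delta_pos":[0.2,-0.04,0.2],"rot":[0,0,0],"fingers":0},{"delta_pos":[0,0,0],"rot":[0,0,0],"fingers":0},{"delta_pos":[0,0,0],"rot":[0,0,0],"fingers":0}]'
python3 - <<'E'
from h import *
go(.467,-.0463,.010,-.12)
shot("scene","s3",(240,170,360,260),6)
E
```

```text
clock: 7.88
eef_pos: [0.468, -0.0473, 0.1168]
eef_rot: [0.0, 0.75, 0.661, 0.0]
ft_force: [0.1, 0.1, -0.2]
width: 0.0174
finger_force: 29.7
units total [ 0.008 -0.01   0.89 ] rows>= 2 per row [ 0.004 -0.005  0.445] yaw now -0.126 az units -0.07
```

View pics/s3.png

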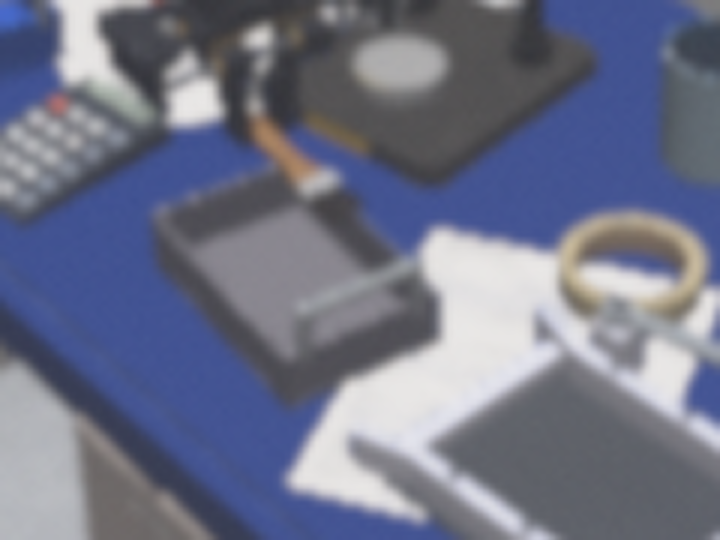

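```bash
python3 -m creep '[{"delta_pos":[0,0,0.35],"rot":[0,0,0],"fingers":0},{"delta_pos":[0,0,0.3],"rot":[0,0,0],"fingers":0},{"delta_pos":[0,0,0.15],"rot":[0,0,0],"fingers":0},{"delta_pos":[0,0,0.08],"rot":[0,0,0],"fingers":0},{"delta_pos":[0,0,0],"rot":[0,0,0],"fingers":0},{"delta_pos":[0,0,0],"rot":[0,0,0],"fingers":0.4},{"delta_pos":[0,0,0],"rot":[0,0,0],"fingers":0.4},{"delta_pos":[0,0,0],"rot":[0,0,0],"fingers":0.4}]'
python3 -m creep '[{"delta_pos":[0,0,0],"rot":[0,0,0],"fingers":0.4},{"delta_pos":[0,0,-0.3],"rot":[0,0,0],"fingers":0.4},{"delta_pos":[0,0,-0.5],"rot":[0,0,0],"fingers":0.4},{"delta_pos":[0,0,-0.4],"rot":[0,0,1],"fingers":0.4},{"delta_pos":[0,0,0],"rot":[0,0,1],"fingers":0.4},{"delta_pos":[0,0,0],"rot":[0,0,1],"fingers":0.4},{"delta_pos":[0,0,0],"rot":[0,0,1],"fingers":0.4},{"delta_pos":[0,0,0],"rot":[0,0,1],"fingers":0.4}]'
python3 - <<'E'
from h import *
go(.4516,-.1724,.13,-1.692)
shot("scene","s4",(240,170,360,260),6)
E
```

```text
clock: 8.93
eef_pos: [0.4678, -0.0466, 0.0111]
eef_rot: [0.0, 0.75, 0.661, 0.0]
ft_force: [-0.1, 0.3, 0.2]
width: 0.0348
finger_force: 0.0
clock: 9.93
eef_pos: [0.4675, -0.0465, 0.1548]
eef_rot: [0.0, 0.876, 0.482, -0.0]
ft_force: [0.5, 0.0, -0.0]
width: 0.0353
finger_force: 0.0
units total [-0.957  0.45   0.206] rows>= 3 per row [-0.319  0.15   0.069] yaw now -0.566 az units 12.91
```

View pics/s4.png

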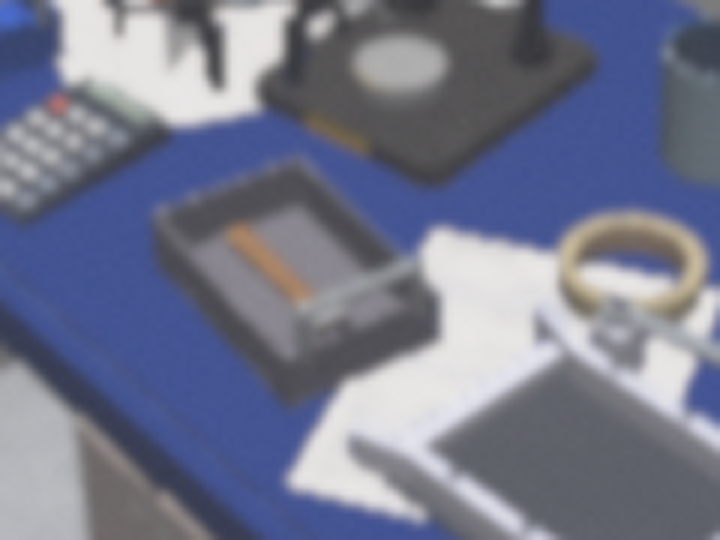

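```bash
python3 - <<'E'
from fit import *
S=lambda u,v:("scene",240+u/6,170+v/6)
a,b,h=.088,.058,.045
q=fit([((-a,-b,h),S(155,211)),((-a,b,h),S(300,157)),((a,b,h),S(437,287)),((a,-b,0),S(290,405)),((a,b,0),S(437,335)),((.085,-.042,.072),S(298,313)),
 ((-a,b,h),T(272,275)),((a,b,h),T(437,268)),((-a,-b,0),T(280,390))],[.5,-.05,-1.6])
print(w(*S(300,311),.072),w(*S(418,262),.072))
hx=q[:2]+.085*np.array([np.cos(q[2]),np.sin(q[2])]);print(hx);go(*hx,.12,q[2])
E
```

```text
[ 0.4619 -0.0881 -1.6914]
[[-1.2, -0.2], [-0.3, -0.7], [0.4, 0.5], [-0.8, 0.9], [0.4, 1.4], [0.5, -0.3], [-0.1, -0.5], [0.2, -1.4], [-0.6, 0.5]]
[ 0.4096 -0.167   0.072 ] [ 0.4955 -0.1773  0.072 ]
[ 0.45164593 -0.17245677]
units total [-0.955  0.454  0.29 ] rows>= 3 per row [-0.318  0.151  0.097] yaw now -0.569 az units 12.86
```

```bash
python3 -m creep '[{"delta_pos":[-0.32,0.15,0],"rot":[0,0,0],"fingers":0.5},{"delta_pos":[-0.32,0.15,0],"rot":[0,0,0],"fingers":0.5},{"delta_pos":[-0.32,0.15,0],"rot":[0,0,0],"fingers":0.5},{"delta_pos":[0,0,0],"rot":[0,0,1],"fingers":0.5},{"delta_pos":[0,0,0],"rot":[0,0,1],"fingers":0.5},{"delta_pos":[0,0,0],"rot":[0,0,1],"fingers":0.5},{"delta_pos":[0,0,0],"rot":[0,0,1],"fingers":0.5},{"delta_pos":[0,0,0],"rot":[0,0,1],"fingers":0.5}]' 20
python3 -m creep '[{"delta_pos":[0,0,0],"rot":[0,0,1],"fingers":0.5},{"delta_pos":[0,0,0],"rot":[0,0,1],"fingers":0.5},{"delta_pos":[0,0,0],"rot":[0,0,1],"fingers":0.5},{"delta_pos":[0,0,0],"rot":[0,0,1],"fingers":0.5},{"delta_pos":[0,0,0],"rot":[0,0,1],"fingers":0.5},{"delta_pos":[0,0,0],"rot":[0,0,1],"fingers":0.5},{"delta_pos":[0,0,0],"rot":[0,0,1],"fingers":0.5},{"delta_pos":[0,0,0],"rot":[0,0,0.85],"fingers":0.5}]'
python3 -c "
from h import *
go(.4516,-.1725,.055,-1.6914)"
```

```text
clock: 10.98
eef_pos: [0.4517, -0.1728, 0.1547]
eef_rot: [-0.0, 0.96, 0.281, -0.0]
ft_force: [-0.1, 0.2, 0.3]
width: 0.0441
finger_force: 0.0
clock: 11.98
eef_pos: [0.4517, -0.1727, 0.1547]
eef_rot: [-0.0, 0.998, -0.057, -0.0]
ft_force: [0.1, -0.7, -0.5]
width: 0.0441
finger_force: 0.0
units total [-0.001 -0.002  0.831] rows>= 2 per row [-0.    -0.001  0.416] yaw now -1.685 az units 0.07
```

```bash
python3 -m creep '[{"delta_pos":[0,0,0.35],"rot":[0,0,0],"fingers":0.5},{"delta_pos":[0,0,0.3],"rot":[0,0,0],"fingers":0.5},{"delta_pos":[0,0,0.18],"rot":[0,0,0],"fingers":0.5},{"delta_pos":[0,0,0],"rot":[0,0,0],"fingers":0.5},{"delta_pos":[0,0,0],"rot":[0,0,0],"fingers":0},{"delta_pos":[0,0,0],"rot":[0,0,0],"fingers":0},{"delta_pos":[0,0,0],"rot":[0,0,0],"fingers":0},{"delta_pos":[0,0,0],"rot":[0,0,0],"fingers":0}]' 20
python3 -m creep '[{"delta_pos":[0,0,0],"rot":[0,0,0],"fingers":0},{"delta_pos":[0,0,0],"rot":[0,0,0],"fingers":0}]'
python3 - <<'E'
from h import *
q=np.array([.4619,-.0881,-1.6914]);D=np.array([.4773,-.2519,-1.5005])
c,s=np.cos(D[2]),np.sin(D[2]);Rd=np.array([[c,s],[-s,c]])
u=np.array([np.cos(q[2]),np.sin(q[2])])
for k in(.088,.085,-.088): print(k,Rd@(q[:2]+k*u-D[:2]))
# target handle: lead at dock x=.03,y=0
t=D[:2]+Rd.T@[.027,0];print(t);go(*t,.085,D[2])
E
```

```text
clock: 12.98
eef_pos: [0.452, -0.172, 0.0557]
eef_rot: [-0.001, 0.998, -0.057, 0.0]
ft_force: [0.7, 7.5, 5.0]
width: 0.0093
finger_force: 20.1
clock: 13.22
eef_pos: [0.452, -0.1718, 0.0557]
eef_rot: [-0.001, 0.998, -0.057, 0.0]
ft_force: [-0.4, 7.5, 5.2]
width: 0.0088
finger_force: 20.1
0.088 [-0.07807574 -0.02055426]
0.085 [-0.08102125 -0.01998503]
-0.088 [-0.2508785   0.01284044]
[ 0.47919644 -0.27883332]
units total [ 0.326  0.86  -0.246] rows>= 2 per row [ 0.163  0.43  -0.123] yaw now -1.684 az units -2.11
```

```bash
python3 -m creep '[{"delta_pos":[0,0,-0.07],"rot":[0,0,0],"fingers":0},{"delta_pos":[0,0,-0.07],"rot":[0,0,0],"fingers":0},{"delta_pos":[0,0,-0.07],"rot":[0,0,0],"fingers":0},{"delta_pos":[0,0,-0.07],"rot":[0,0,0],"fingers":0},{"delta_pos":[0,0,0],"rot":[0,0,0],"fingers":0},{"delta_pos":[0,0,0],"rot":[0,0,0],"fingers":0}]'
python3 - <<'E'
from h import *
D=np.array([.4773,-.2519,-1.5005])
c,s=np.cos(D[2]),np.sin(D[2]);Rd=np.array([[c,s],[-s,c]])
for x in (-.02,.024):
  t=D[:2]+Rd.T@[x,0];go(*t,env.sense()['eef_pos'][2],D[2])
shot("scene","s5",(240,170,360,260),6)
E
```

```text
clock: 13.98
eef_pos: [0.452, -0.1734, 0.0889]
eef_rot: [0.001, 0.998, -0.057, 0.0]
ft_force: [0.4, -3.6, -3.5]
width: 0.009
finger_force: 20.0
units total [0.253 0.462 0.001] rows>= 2 per row [0.126 0.231 0.   ] yaw now -1.684 az units -2.11
units total [0.32  0.823 0.001] rows>= 2 per row [0.16  0.412 0.   ] yaw now -1.684 az units -2.11
```

View pics/s5.png

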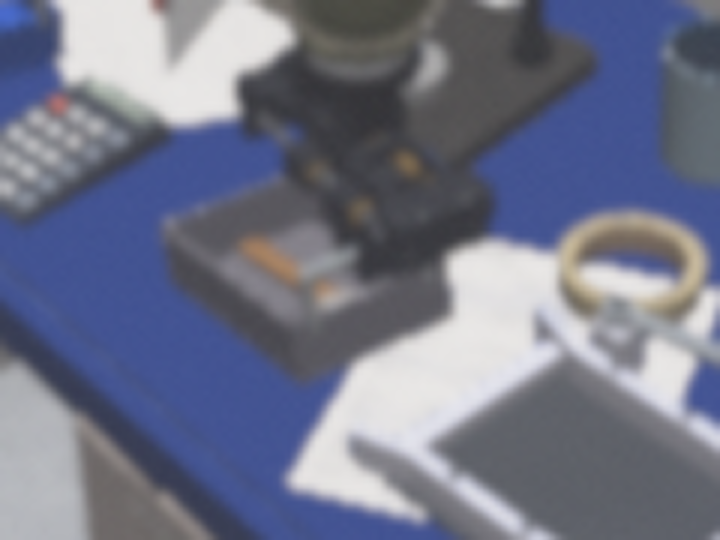

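```bash
python3 -m creep '[{"delta_pos":[0.05,0.08,0],"rot":[0,0,-0.35],"fingers":0},{"delta_pos":[0.05,0.08,0],"rot":[0,0,-0.35],"fingers":0},{"delta_pos":[0.05,0.08,0],"rot":[0,0,-0.35],"fingers":0},{"delta_pos":[0.04,0.08,0],"rot":[0,0,-0.35],"fingers":0},{"delta_pos":[0.03,0.08,0],"rot":[0,0,-0.35],"fingers":0},{"delta_pos":[0.03,0.06,0],"rot":[0,0,-0.35],"fingers":0},{"delta_pos":[0,0,0],"rot":[0,0,0],"fingers":0}]'
python3 - <<'E'
from h import *
D=np.array([.4773,-.2519,-1.5005])
c,s=np.cos(D[2]),np.sin(D[2]);Rd=np.array([[c,s],[-s,c]])
print(Rd@(env.sense()['eef_pos'][:2]-D[:2]))
t=D[:2]+Rd.T@[.024,0];go(*t,env.sense()['eef_pos'][2],D[2])
E
```

```text
clock: 14.9
eef_pos: [0.4797, -0.2298, 0.0886]
eef_rot: [0.0, 0.999, 0.035, 0.0]
ft_force: [0.6, -2.5, -3.1]
width: 0.0092
finger_force: 20.0
[-0.02186722  0.00396898]
units total [-0.033  0.382  0.   ] rows>= 1 per row [-0.033  0.382  0.   ] yaw now -1.501 az units -0.01
```

```bash
python3 -m creep '[{"delta_pos":[-0.01,0.08,0],"rot":[0,0,0],"fingers":0},{"delta_pos":[-0.01,0.08,0],"rot":[0,0,0],"fingers":0},{"delta_pos":[-0.01,0.08,0],"rot":[0,0,0],"fingers":0},{"delta_pos":[0,0.08,0],"rot":[0,0,0],"fingers":0},{"delta_pos":[0,0.06,0],"rot":[0,0,0],"fingers":0},{"delta_pos":[0,0,0],"rot":[0,0,0],"fingers":0}]'
python3 -m creep '[{"delta_pos":[0,0,0.025],"rot":[0,0,0],"fingers":0},{"delta_pos":[0,0.01,0.025],"rot":[0,0,0],"fingers":0},{"delta_pos":[0,0.01,0.025],"rot":[0,0,0],"fingers":0},{"delta_pos":[0,0,0],"rot":[0,0,0],"fingers":0}]'
python3 - <<'E'
from h import *
shot("scene","s6",(240,170,360,260),6)
E
```

```text
clock: 15.65
eef_pos: [0.4793, -0.2761, 0.089]
eef_rot: [0.001, 0.999, 0.035, 0.0]
ft_force: [-0.0, -2.7, -3.3]
width: 0.0085
finger_force: 20.0
clock: 16.15
eef_pos: [0.4799, -0.2789, 0.0817]
eef_rot: [0.002, 0.999, 0.035, 0.001]
ft_force: [-3.6, -4.0, 12.7]
width: 0.0091
finger_force: 20.0
```

View pics/s6.png

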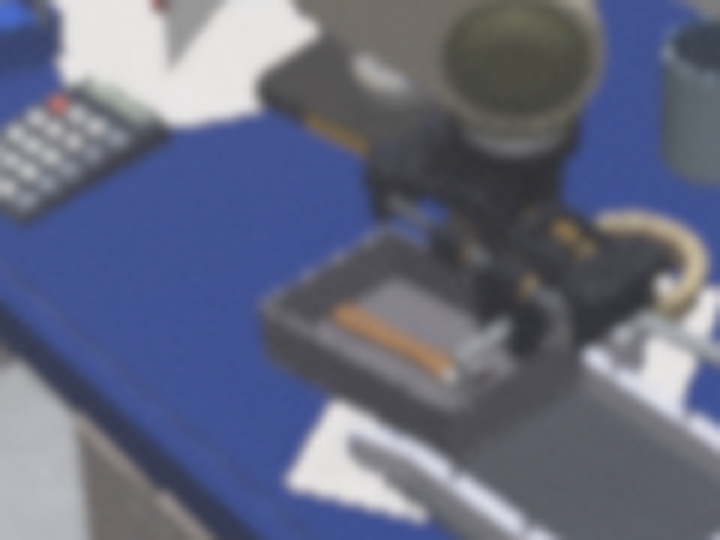

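```bash
python3 -m creep '[{"delta_pos":[0,0,-0.02],"rot":[0,0,0],"fingers":0},{"delta_pos":[0,0,0],"rot":[0,0,0],"fingers":0.5},{"delta_pos":[0,0,0],"rot":[0,0,0],"fingers":0.5},{"delta_pos":[0,0,0],"rot":[0,0,0],"fingers":0.5},{"delta_pos":[0,0,0],"rot":[0,0,0],"fingers":0.5},{"delta_pos":[0,0,-0.2],"rot":[0,0,0],"fingers":0.5},{"delta_pos":[0,0,-0.4],"rot":[0,0,0],"fingers":0.5},{"delta_pos":[0,0,-0.2],"rot":[0,0,-1],"fingers":0.5}]'
for i in 1; do python3 -m creep '[{"delta_pos":[0,0,0],"rot":[0,0,-1],"fingers":0.5},{"delta_pos":[0,0,0],"rot":[0,0,-1],"fingers":0.5},{"delta_pos":[0,0,0],"rot":[0,0,-1],"fingers":0.5},{"delta_pos":[0,0,0],"rot":[0,0,-1],"fingers":0.5},{"delta_pos":[0,0,0],"rot":[0,0,-1],"fingers":0.5},{"delta_pos":[0,0,0],"rot":[0,0,-1],"fingers":0.5},{"delta_pos":[0,0,0],"rot":[0,0,-1],"fingers":0.5},{"delta_pos":[0,0,0],"rot":[0,0,-1],"fingers":0.5}]'; done
python3 -m creep '[{"delta_pos":[0,0,0],"rot":[0,0,-1],"fingers":0.6},{"delta_pos":[0,0,0],"rot":[0,0,-1],"fingers":0.6},{"delta_pos":[0,0,0],"rot":[0,0,-1],"fingers":0.6},{"delta_pos":[0,0,0],"rot":[0,0,-1],"fingers":0.6},{"delta_pos":[0,0,0],"rot":[0,0,-1],"fingers":0.6},{"delta_pos":[0,0,0],"rot":[0,0,-1],"fingers":0.6},{"delta_pos":[0,0,0],"rot":[0,0,-1],"fingers":0.6},{"delta_pos":[0,0,0],"rot":[0,0,-1],"fingers":0.6}]'
python3 - <<'E'
from h import *
D=np.array([.4773,-.2519,-1.5005])
c,s=np.cos(D[2]),np.sin(D[2]);Rd=np.array([[c,s],[-s,c]])
t=D[:2]+Rd.T@[-.18,0];print(t);go(*t,.16,D[2]+np.pi/2)
shot("scene","s7",(240,170,360,260),6)
E
```

```text
clock: 17.2
eef_pos: [0.4797, -0.2778, 0.1805]
eef_rot: [0.001, 0.997, 0.079, 0.001]
ft_force: [0.4, 0.2, -0.1]
width: 0.0444
finger_force: 0.0
clock: 18.2
eef_pos: [0.4792, -0.2774, 0.178]
eef_rot: [-0.0, 0.909, 0.416, -0.0]
ft_force: [-0.2, 0.4, -0.1]
width: 0.044
finger_force: 0.0
clock: 19.2
eef_pos: [0.4792, -0.2774, 0.178]
eef_rot: [-0.0, 0.712, 0.702, 0.0]
ft_force: [1.0, -0.5, 0.2]
width: 0.0532
finger_force: 0.0
[ 0.46465708 -0.07234456]
units total [ 1.707 -0.146  0.151] rows>= 4 per row [ 0.427 -0.036  0.038] yaw now -0.015 az units -0.97
```

View pics/s7.png

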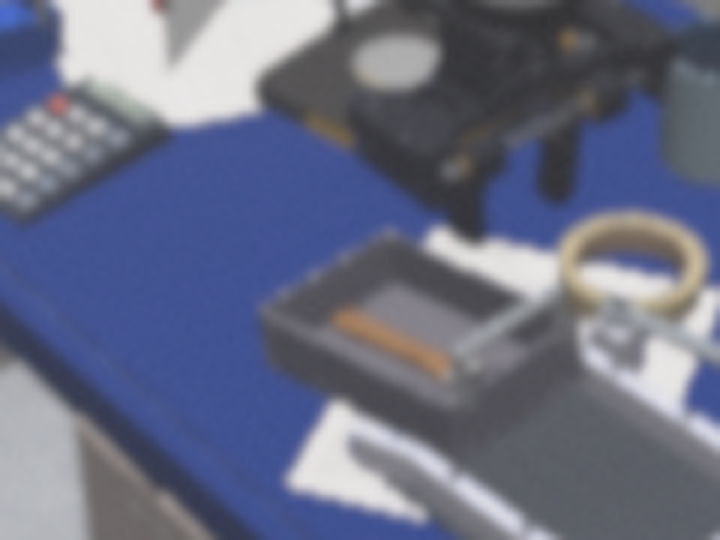

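I've now viewed 11 pictures, one over the limit of 10, so I won't view any more and will work from numbers. This one shows the tray resting on the sill and released: tail rim corners at (262,315) and (393,232), with the brush inside.

```bash
python3 - <<'E'
from h import *
D=np.array([.4773,-.2519,-1.5005])
c,s=np.cos(D[2]),np.sin(D[2]);Rd=np.array([[c,s],[-s,c]])
for p in((262,315),(393,232)): print(Rd@(w("scene",240+p[0]/6,170+p[1]/6,.045)[:2]-D[:2]))
E
python3 -m creep '[{"delta_pos":[0.4,-0.03,0],"rot":[0,0,-1],"fingers":0.6},{"delta_pos":[0.43,-0.04,0],"rot":[0,0,0],"fingers":0.6},{"delta_pos":[0.43,0,0],"rot":[0,0,0],"fingers":0.6},{"delta_pos":[0.43,0,0],"rot":[0,0,0],"fingers":0.6},{"delta_pos":[0,0,0],"rot":[0,0,0],"fingers":0.6}]'
python3 - <<'E'
from h import *
D=np.array([.4773,-.2519,-1.5005])
c,s=np.cos(D[2]),np.sin(D[2]);Rd=np.array([[c,s],[-s,c]])
print(Rd@(env.sense()['eef_pos'][:2]-D[:2]))
t=D[:2]+Rd.T@[-.18,0];go(*t,.03,D[2]+np.pi/2)
E
```

```text
[-0.12767754 -0.060682  ]
[-0.13107314  0.05624529]
clock: 19.88
eef_pos: [0.4606, -0.0728, 0.1783]
eef_rot: [-0.0, 0.681, 0.732, 0.0]
ft_force: [-1.2, -0.2, 0.7]
width: 0.0527
finger_force: 0.0
[-0.17983379 -0.00411085]
units total [1.000e-03 3.400e-02 1.236e+00] rows>= 3 per row [0.    0.011 0.412] yaw now 0.072 az units 0.02
```

```bash
python3 -m creep '[{"delta_pos":[0,0.03,0.35],"rot":[0,0,0],"fingers":0.6},{"delta_pos":[0,0,0.4],"rot":[0,0,0],"fingers":0.6},{"delta_pos":[0,0,0.3],"rot":[0,0,0],"fingers":0.6},{"delta_pos":[0,0,0.18],"rot":[0,0,0],"fingers":0.6},{"delta_pos":[0,0,0],"rot":[0,0,0],"fingers":0.6},{"delta_pos":[-0.15,0,0],"rot":[0,0,0],"fingers":0.6},{"delta_pos":[-0.1,0,0],"rot":[0,0,0],"fingers":0.6},{"delta_pos":[0,0,0],"rot":[0,0,0],"fingers":0.6}]'
python3 -m creep '[{"delta_pos":[-0.1,0,0],"rot":[0,0,0],"fingers":0.6},{"delta_pos":[-0.1,0,0],"rot":[0,0,0],"fingers":0.6},{"delta_pos":[-0.1,0,0],"rot":[0,0,0],"fingers":0.6}]'
python3 -m creep '[{"delta_pos":[-0.1,0,0],"rot":[0,0,0],"fingers":0.6},{"delta_pos":[-0.1,0,0],"rot":[0,0,0],"fingers":0.6},{"delta_pos":[-0.1,0,0],"rot":[0,0,0],"fingers":0.6}]'
```

```text
clock: 20.88
eef_pos: [0.4671, -0.1065, 0.0313]
eef_rot: [0.001, 0.683, 0.731, 0.0]
ft_force: [0.2, -0.9, 0.3]
width: 0.0532
finger_force: 0.0
clock: 21.25
eef_pos: [0.4686, -0.14, 0.0307]
eef_rot: [-0.001, 0.682, 0.731, 0.0]
ft_force: [-0.6, 11.8, 3.4]
width: 0.0526
finger_force: 6.0
clock: 21.62
eef_pos: [0.4703, -0.1725, 0.0307]
eef_rot: [-0.005, 0.682, 0.731, 0.002]
ft_force: [-1.4, 42.4, 22.6]
width: 0.0534
finger_force: 21.4
```

```bash
python3 -m creep '[{"delta_pos":[0.08,0,0],"rot":[0,0,0],"fingers":0.6},{"delta_pos":[0.12,0,0],"rot":[0,0,0],"fingers":0.6},{"delta_pos":[0,0,-0.1],"rot":[0,0,0],"fingers":0.6},{"delta_pos":[0,0,0],"rot":[0,0,0],"fingers":0.6}]'
python3 - <<'E'
from h import *
shot("scene","s8",(260,180,380,270),6)
D=np.array([.4773,-.2519,-1.5005]);c,s=np.cos(D[2]),np.sin(D[2])
W=lambda p:[D[0]+c*p[0]-s*p[1],D[1]+s*p[0]+c*p[1],p[2]]
# edge profile of hypotheses: tray outline overlap against image gradient
im=cv2.imread("pics/s8_raw.png");g=cv2.GaussianBlur(cv2.cvtColor(im,cv2.COLOR_BGR2GRAY).astype(np.float32),(0,0),.8)
G=np.hypot(cv2.Sobel(g,cv2.CV_32F,1,0),cv2.Sobel(g,cv2.CV_32F,0,1))
K,r,t=cam("scene")
def seg(a,b):return [np.array(a)+(np.array(b)-a)*k for k in np.linspace(0.03,.97,40)]
B,H=.058,.045
loc=np.array(sum([seg((-.176,-B,H),(0,-B,H)),seg((-.176,B,H),(0,B,H)),seg((-.176,-B,H),(-.176,B,H)),seg((-.003,-.042,.072),(-.003,.042,.072))],[]))
res=[]
for lx in np.arange(.05,.15,.004):
  for lz in np.arange(.002,.06,.003):
    for th in np.arange(-.3,.3,.03): # nose-up positive
      for yw in(-.03,0,.03,.06):
       for ly in (-.004,0,.004):
        ct,st=np.cos(th),np.sin(th)
        x=loc[:,0]*ct-loc[:,2]*st;z=lz+loc[:,0]*st+loc[:,2]*ct
        tz=lz-.176*st
        if tz<-.003 or tz>.05: continue
        X=lx+np.cos(yw)*x-np.sin(yw)*loc[:,1];Y=ly+np.sin(yw)*x+np.cos(yw)*loc[:,1]
        P=np.c_[D[0]+c*X-s*Y,D[1]+s*X+c*Y,z]
        uv=cv2.projectPoints(P,r,t,K,None)[0].reshape(-1,2).astype(np.float32)
        v=cv2.remap(G,uv[:,:1],uv[:,1:],cv2.INTER_LINEAR).mean()
        res.append((v,lx,lz,th,yw,ly,tz))
res.sort(reverse=True)
for q in res[:8]: print(np.round(q,3))
E
```

```text
clock: 22.12
eef_pos: [0.4706, -0.1534, 0.0438]
eef_rot: [0.001, 0.682, 0.731, 0.0]
ft_force: [0.0, 0.1, -0.3]
width: 0.0528
finger_force: 0.0
[ 1.73318e+02  1.18000e-01  5.00000e-03 -3.00000e-02 -3.00000e-02
  0.00000e+00  1.00000e-02]
[ 1.72879e+02  1.22000e-01  1.10000e-02 -3.00000e-02 -3.00000e-02
 -4.00000e-03  1.60000e-02]
[ 1.72465e+02  1.14000e-01  2.00000e-03 -3.00000e-02 -3.00000e-02
  4.00000e-03  7.00000e-03]
[ 1.72262e+02  1.18000e-01  2.00000e-03 -6.00000e-02 -3.00000e-02
  0.00000e+00  1.30000e-02]
[ 1.72122e+02  1.22000e-01  8.00000e-03 -6.00000e-02 -3.00000e-02
 -4.00000e-03  1.90000e-02]
[ 1.7174e+02  1.3000e-01  8.0000e-03 -1.2000e-01  3.0000e-02 -4.0000e-03
  2.9000e-02]
[ 1.70941e+02  1.18000e-01  2.00000e-03 -6.00000e-02  0.00000e+00
  4.00000e-03  1.30000e-02]
[ 1.70882e+02  1.26000e-01  5.00000e-03 -1.20000e-01  0.00000e+00
 -4.00000e-03  2.60000e-02]
```

```bash
python3 -m creep '[{"delta_pos":[-0.15,0,0],"rot":[0,0,0],"fingers":0.6},{"delta_pos":[-0.1,0,0],"rot":[0,0,0],"fingers":0.6},{"delta_pos":[-0.1,0,0],"rot":[0,0,0],"fingers":0.6},{"delta_pos":[0,0,0],"rot":[0,0,0],"fingers":0.6}]'
python3 -m creep '[{"delta_pos":[-0.1,0,0.02],"rot":[0,0,0],"fingers":0.6},{"delta_pos":[-0.1,0,0.02],"rot":[0,0,0],"fingers":0.6}]'
```

```text
clock: 22.68
eef_pos: [0.4728, -0.1958, 0.0424]
eef_rot: [0.0, 0.682, 0.731, -0.0]
ft_force: [-1.0, -0.3, 0.4]
width: 0.0528
finger_force: 0.0
clock: 22.92
eef_pos: [0.4746, -0.218, 0.0381]
eef_rot: [-0.001, 0.682, 0.731, 0.001]
ft_force: [-0.0, 8.9, 9.3]
width: 0.0527
finger_force: 4.6
```

```bash
python3 -m creep '[{"delta_pos":[-0.08,0,0],"rot":[0,0,0],"fingers":0.6},{"delta_pos":[-0.08,0,0],"rot":[0,0,0],"fingers":0.6}]'
python3 -m creep '[{"delta_pos":[-0.08,0,0],"rot":[0,0,0],"fingers":0.6},{"delta_pos":[-0.08,0,0],"rot":[0,0,0],"fingers":0.6}]'
```

```text
clock: 23.18
eef_pos: [0.4756, -0.2377, 0.0373]
eef_rot: [-0.001, 0.682, 0.731, 0.0]
ft_force: [-0.5, 4.0, -1.7]
width: 0.0528
finger_force: 1.6
clock: 23.42
eef_pos: [0.4771, -0.2574, 0.0376]
eef_rot: [-0.0, 0.682, 0.731, 0.0]
ft_force: [0.5, 5.1, -0.3]
width: 0.0528
finger_force: 2.5
```

```bash
python3 -m creep '[{"delta_pos":[-0.04,0,0.02],"rot":[0,0,0],"fingers":0.6},{"delta_pos":[0,0,0.02],"rot":[0,0,0],"fingers":0.6}]'
python3 -m creep '[{"delta_pos":[-0.03,0,0],"rot":[0,0,0],"fingers":0.6},{"delta_pos":[0,0,0],"rot":[0,0,0],"fingers":0.6}]'
python3 -m creep '[{"delta_pos":[-0.03,0,0],"rot":[0,0,0],"fingers":0.6},{"delta_pos":[0,0,0],"rot":[0,0,0],"fingers":0.6}]'
```

```text
clock: 23.68
eef_pos: [0.4776, -0.2585, 0.0342]
eef_rot: [-0.003, 0.682, 0.731, 0.002]
ft_force: [-2.7, 27.8, 22.7]
width: 0.0531
finger_force: 14.0
clock: 23.92
eef_pos: [0.4776, -0.2589, 0.034]
eef_rot: [-0.005, 0.682, 0.731, 0.003]
ft_force: [-2.8, 44.8, 29.6]
width: 0.0531
finger_force: 22.1
clock: 24.18
eef_pos: [0.4776, -0.2593, 0.034]
eef_rot: [-0.008, 0.682, 0.731, 0.005]
ft_force: [-2.3, 61.8, 38.8]
width: 0.0532
finger_force: 31.0
```

```bash
python3 -m creep '[{"delta_pos":[0.1,0,-0.03],"rot":[0,0,0],"fingers":0.6},{"delta_pos":[0.3,0,-0.1],"rot":[0,0,0],"fingers":0.6},{"delta_pos":[0.2,0,0],"rot":[0,0,0],"fingers":0.6},{"delta_pos":[0,0,0],"rot":[0,0,0],"fingers":0.6}]'
cat > m.py <<'E'
from h import *
shot("scene","s9",(260,180,380,270),6)
D=np.array([.4773,-.2519,-1.5005]);c,s=np.cos(D[2]),np.sin(D[2])
im=cv2.imread("pics/s9_raw.png");g=cv2.GaussianBlur(cv2.cvtColor(im,cv2.COLOR_BGR2GRAY).astype(np.float32),(0,0),.8)
G=np.hypot(cv2.Sobel(g,cv2.CV_32F,1,0),cv2.Sobel(g,cv2.CV_32F,0,1))
K,r,t=cam("scene")
def seg(a,b):return [np.array(a)+(np.array(b)-a)*k for k in np.linspace(0.03,.97,40)]
B,H=.058,.045
loc=np.array(sum([seg((-.176,-B,H),(0,-B,H)),seg((-.176,B,H),(0,B,H)),seg((-.176,-B,H),(-.176,B,H)),seg((-.003,-.042,.072),(-.003,.042,.072)),seg((-.176,-B,H),(-.176,-B,.02))],[]))
for tz in (.004,.02,.03):
  res=[]
  for lx in np.arange(.15,.212,.002):
   for yw in(-.03,-.015,0,.015,.03):
    for ly in np.arange(-.01,.011,.002):
        th=np.arcsin((.004-tz)/.176);ct,st=np.cos(th),np.sin(th)
        x=loc[:,0]*ct-loc[:,2]*st;z=.004+loc[:,0]*st+loc[:,2]*ct
        X=lx+np.cos(yw)*x-np.sin(yw)*loc[:,1];Y=ly+np.sin(yw)*x+np.cos(yw)*loc[:,1]
        P=np.c_[D[0]+c*X-s*Y,D[1]+s*X+c*Y,z]
        uv=cv2.projectPoints(P,r,t,K,None)[0].reshape(-1,2).astype(np.float32)
        res.append((cv2.remap(G,uv[:,:1],uv[:,1:],cv2.INTER_LINEAR).mean(),lx,yw,ly))
  res.sort(reverse=True);print(tz,[np.round(q,3).tolist() for q in res[:3]])
E
python3 m.py
```

```text
clock: 24.68
eef_pos: [0.4732, -0.1966, 0.0485]
eef_rot: [0.0, 0.681, 0.732, -0.0]
ft_force: [-0.5, 0.8, 0.4]
width: 0.053
finger_force: 0.0
0.004 [[179.703, 0.198, -0.03, -0.008], [179.238, 0.198, -0.03, -0.006], [178.712, 0.198, -0.015, -0.006]]
0.02 [[178.696, 0.208, 0.03, -0.01], [178.646, 0.21, 0.03, -0.01], [176.858, 0.208, 0.015, -0.01]]
0.03 [[187.811, 0.208, 0.03, -0.01], [186.972, 0.206, 0.03, -0.01], [181.465, 0.206, 0.015, -0.01]]
```

```bash
python3 -m creep '[{"delta_pos":[0,0,-0.4],"rot":[0,0,0],"fingers":0.6},{"delta_pos":[-0.33,0,0],"rot":[0,0,0],"fingers":0.6},{"delta_pos":[-0.33,0,0],"rot":[0,0,0],"fingers":0.6},{"delta_pos":[0,0,0.1],"rot":[0,0,0],"fingers":0.6},{"delta_pos":[0,0,0.05],"rot":[0,0,0],"fingers":0.6},{"delta_pos":[0,0,0],"rot":[0,0,0],"fingers":0.6}]'
python3 -m creep '[{"delta_pos":[0,0,0.04],"rot":[0,0,0],"fingers":0.6},{"delta_pos":[0,0,0.04],"rot":[0,0,0],"fingers":0.6},{"delta_pos":[0,0,0],"rot":[0,0,0],"fingers":0.6}]'
python3 -m creep '[{"delta_pos":[0,0,0.04],"rot":[0,0,0],"fingers":0.6},{"delta_pos":[0,0,0.04],"rot":[0,0,0],"fingers":0.6},{"delta_pos":[0,0,0],"rot":[0,0,0],"fingers":0.6}]'
```

```text
clock: 25.48
eef_pos: [0.4783, -0.2753, 0.0778]
eef_rot: [-0.001, 0.682, 0.732, -0.0]
ft_force: [-0.8, -0.6, 1.1]
width: 0.0527
finger_force: 0.0
clock: 25.85
eef_pos: [0.4785, -0.2759, 0.0686]
eef_rot: [-0.0, 0.682, 0.731, -0.0]
ft_force: [0.2, -0.5, -0.1]
width: 0.0528
finger_force: 0.0
clock: 26.22
eef_pos: [0.4784, -0.276, 0.0589]
eef_rot: [-0.0, 0.682, 0.731, -0.0]
ft_force: [-0.3, 0.0, -0.2]
width: 0.0529
finger_force: 0.0
```

```bash
python3 -m creep '[{"delta_pos":[0,0,0.04],"rot":[0,0,0],"fingers":0.6},{"delta_pos":[0,0,0.03],"rot":[0,0,0],"fingers":0.6},{"delta_pos":[0,0,0],"rot":[0,0,0],"fingers":0.6}]'
python3 -m creep '[{"delta_pos":[0,0,0.03],"rot":[0,0,0],"fingers":0.6},{"delta_pos":[0,0,0],"rot":[0,0,0],"fingers":0.6}]'
```

```text
clock: 26.6
eef_pos: [0.4784, -0.2761, 0.0506]
eef_rot: [-0.0, 0.682, 0.731, 0.0]
ft_force: [-0.5, 0.1, 1.6]
width: 0.0526
finger_force: 0.0
clock: 26.85
eef_pos: [0.4788, -0.2764, 0.0492]
eef_rot: [0.001, 0.682, 0.731, -0.0]
ft_force: [-5.6, 4.0, 18.8]
width: 0.053
finger_force: 9.2
```

```bash
python3 -m creep '[{"delta_pos":[0,0,-0.3],"rot":[0,0,0],"fingers":0.6},{"delta_pos":[0,0,-0.5],"rot":[0,0,0],"fingers":0.6},{"delta_pos":[0,0,-0.1],"rot":[0,0,0],"fingers":0.6},{"delta_pos":[0,0,0],"rot":[0,0,0],"fingers":0.6}]' 15
cat > k.py <<'E'
from h import *
D=np.array([.4773,-.2519,-1.5005]);c,s=np.cos(D[2]),np.sin(D[2]);Rd=np.array([[c,s],[-s,c]])
hg=D[:2]+Rd.T@[.035,.089]
def st(kx):
    v=Rd@(np.array(kx)-hg);th=np.arctan2(-v[1],v[0]);return hg,v,np.linalg.norm(v),th
E
python3 - <<'E'
from k import *
hg,v,r,th=st([.5915,-.367]);print(hg,v,r,th)
print("dropper",w("top",384.8,172,.0),"yaw",D[2]+np.pi/2-th)
go(.5915,-.367,.13,D[2]+np.pi/2-th)
E
```

```text
clock: 27.35
eef_pos: [0.4786, -0.2762, 0.1554]
eef_rot: [0.0, 0.682, 0.731, 0.0]
ft_force: [0.0, 0.7, -0.5]
width: 0.053
finger_force: 0.0
[ 0.56853854 -0.28056234] [0.08783696 0.01683351] 0.08943544323942171 -0.18934907483903513
dropper [ 0.6888 -0.423   0.    ] yaw 0.25964540163393174
units total [-0.82   0.886  0.212] rows>= 3 per row [-0.273  0.295  0.071] yaw now 0.07 az units -2.18
```

```bash
python3 -m creep '[{"delta_pos":[-0.27,0.29,0],"rot":[0,0,0],"fingers":0.7},{"delta_pos":[-0.27,0.29,0],"rot":[0,0,0],"fingers":0.7},{"delta_pos":[-0.28,0.3,0],"rot":[0,0,0],"fingers":0.7},{"delta_pos":[0,0,0],"rot":[0,0,-1],"fingers":0.7},{"delta_pos":[0,0,0],"rot":[0,0,-1.0],"fingers":0.7},{"delta_pos":[0,0,0],"rot":[0,0,-0.2],"fingers":0.7},{"delta_pos":[0,0,0],"rot":[0,0,0],"fingers":0.7}]' 15
python3 - <<'E'
from k import *
go(.5915,-.367,.068,.26)
# knob check: dark blob in scene near expected
im=env.capture("scene");p=px("scene",[[.5915,-.367,.08]])[0];print(p)
u,v=p.round().astype(int);g=im[v-12:v+13,u-12:u+13].mean(2);ys,xs=np.where(g<60);print(len(xs),xs.mean()+u-12,ys.mean()+v-12)
print(g[::3,::2].astype(int))
E
```

```text
clock: 28.22
eef_pos: [0.5905, -0.3667, 0.1542]
eef_rot: [-0.001, 0.609, 0.793, 0.0]
ft_force: [0.1, 0.3, -0.5]
width: 0.0619
finger_force: 0.0
units total [-0.005  0.008  0.718] rows>= 2 per row [-0.002  0.004  0.359] yaw now 0.26 az units 0.01
[363.7 226.4]
6 364.3333333333333 227.33333333333334
[[101 144 160  77  61  64  90  99 105 142 187 214 217]
 [169 173 152 135 109  81  95 108 171 213 216 217 217]
 [139 120 179 221 152  97  86  93 138 182 207 216 217]
 [136 188 226 200 105  72  65  67 100 121 131 155 188]
 [171 175 187 155 111  66  58  63  90 100 103 111 120]
 [224 212 146 144 146  83  59  69  95  98 100 100 100]
 [229 203 117 100 102  94  89  96  99 100 100  99  99]
 [222 150 100 101 100  99 101  99 101  99 100 100  98]
 [165 136 126 106  99 101  99  99  99 100 100 100  99]]
```

```bash
python3 -m creep '[{"delta_pos":[0,0,0.3],"rot":[0,0,0],"fingers":0.7},{"delta_pos":[0,0,0.25],"rot":[0,0,0],"fingers":0.7},{"delta_pos":[0,0,0.15],"rot":[0,0,0],"fingers":0.7},{"delta_pos":[0,0,0],"rot":[0,0,0],"fingers":0.7},{"delta_pos":[0,0,0],"rot":[0,0,0],"fingers":0},{"delta_pos":[0,0,0],"rot":[0,0,0],"fingers":0},{"delta_pos":[0,0,0],"rot":[0,0,0],"fingers":0},{"delta_pos":[0,0,0],"rot":[0,0,0],"fingers":0}]' 15
python3 -m creep '[{"delta_pos":[0,0,0],"rot":[0,0,0],"fingers":0},{"delta_pos":[0,0,0],"rot":[0,0,0],"fingers":0}]'
```

```text
clock: 29.28
eef_pos: [0.5909, -0.3671, 0.0717]
eef_rot: [0.0, 0.609, 0.793, 0.0]
ft_force: [0.9, -0.3, 0.9]
width: 0.0236
finger_force: 0.7
clock: 29.52
eef_pos: [0.5909, -0.3671, 0.0716]
eef_rot: [0.0, 0.609, 0.793, -0.0]
ft_force: [0.4, -1.0, 1.6]
width: 0.0232
finger_force: 15.0
```

Knob gripped (23 mm). Swing along the arc.

```bash
python3 -m creep '[{"delta_pos":[0.003,-0.065,0],"rot":[0,0,1],"fingers":0},{"delta_pos":[0.003,-0.065,0],"rot":[0,0,1],"fingers":0},{"delta_pos":[0.003,-0.065,0],"rot":[0,0,1],"fingers":0},{"delta_pos":[0.003,-0.065,0],"rot":[0,0,1],"fingers":0},{"delta_pos":[0.003,-0.065,0],"rot":[0,0,1],"fingers":0},{"delta_pos":[0.003,-0.065,0],"rot":[0,0,1],"fingers":0},{"delta_pos":[0,0,0],"rot":[0,0,0],"fingers":0}]'
python3 -c "
from k import *
print(st(env.sense()['eef_pos'][:2]))"
```

```text
clock: 30.4
eef_pos: [0.5446, -0.3647, 0.0715]
eef_rot: [-0.002, 0.793, 0.609, 0.001]
ft_force: [1.9, 9.6, 4.8]
width: 0.023
finger_force: 15.0
(array([ 0.56853854, -0.28056234]), array([ 0.08223791, -0.02975766]), np.float64(0.08745622977893326), np.float64(0.3471910063353871))
```

```bash
python3 -m creep '[{"delta_pos":[0.025,-0.065,0],"rot":[0,0,1],"fingers":0},{"delta_pos":[0.005,-0.065,0],"rot":[0,0,1],"fingers":0},{"delta_pos":[0.003,-0.065,0],"rot":[0,0,1],"fingers":0},{"delta_pos":[0.003,-0.065,0],"rot":[0,0,1],"fingers":0},{"delta_pos":[0.003,-0.065,0],"rot":[0,0,1],"fingers":0},{"delta_pos":[0.003,-0.065,0],"rot":[0,0,1],"fingers":0},{"delta_pos":[0.003,-0.065,0],"rot":[0,0,1],"fingers":0},{"delta_pos":[0,0,0],"rot":[0,0,0],"fingers":0}]'
python3 -c "
from k import *
print(st(env.sense()['eef_pos'][:2]))"
```

```text
clock: 31.4
eef_pos: [0.5003, -0.3337, 0.0716]
eef_rot: [-0.001, 0.94, 0.342, 0.001]
ft_force: [3.9, 4.9, 1.9]
width: 0.0235
finger_force: 15.0
(array([ 0.56853854, -0.28056234]), array([ 0.04824145, -0.07178484]), np.float64(0.08648873105040669), np.float64(0.9790909371094121))
```

```bash
python3 -m creep '[{"delta_pos":[0.015,-0.065,0],"rot":[0,0,1],"fingers":0},{"delta_pos":[0.003,-0.065,0],"rot":[0,0,1],"fingers":0},{"delta_pos":[0.003,-0.065,0],"rot":[0,0,1],"fingers":0},{"delta_pos":[0.003,-0.065,0],"rot":[0,0,1],"fingers":0},{"delta_pos":[0.003,-0.065,0],"rot":[0,0,1],"fingers":0},{"delta_pos":[0,0,0],"rot":[0,0,0],"fingers":0}]'
python3 -c "
from k import *
print(st(env.sense()['eef_pos'][:2]))"
python3 -m creep '[{"delta_pos":[0.003,-0.05,0],"rot":[0,0,0.7],"fingers":0},{"delta_pos":[0,0,0],"rot":[0,0,0],"fingers":0}]'
python3 -c "
from k import *
print(st(env.sense()['eef_pos'][:2]))"
```

```text
clock: 32.15
eef_pos: [0.4835, -0.2991, 0.0716]
eef_rot: [-0.0, 0.991, 0.131, 0.0]
ft_force: [3.5, 2.5, 2.2]
width: 0.0233
finger_force: 15.0
(array([ 0.56853854, -0.28056234]), array([ 0.01249592, -0.0860988 ]), np.float64(0.08700087397098571), np.float64(1.426668012121835))
clock: 32.4
eef_pos: [0.4824, -0.2938, 0.0716]
eef_rot: [0.0, 0.995, 0.101, 0.0]
ft_force: [3.7, 3.1, 3.6]
width: 0.0228
finger_force: 15.0
(array([ 0.56853854, -0.28056234]), array([ 0.00716742, -0.08688551]), np.float64(0.08718063627981248), np.float64(1.4884899663078797))
```

```bash
python3 -m creep '[{"delta_pos":[0.003,-0.05,0],"rot":[0,0,0.7],"fingers":0},{"delta_pos":[0,0,0],"rot":[0,0,0],"fingers":0}]'
python3 -m creep '[{"delta_pos":[0,-0.04,0],"rot":[0,0,0.4],"fingers":0},{"delta_pos":[0,0,0],"rot":[0,0,0],"fingers":0}]'
python3 -c "
from k import *
print(st(env.sense()['eef_pos'][:2]))"
```

```text
clock: 32.65
eef_pos: [0.4815, -0.2881, 0.0716]
eef_rot: [0.0, 0.997, 0.071, 0.0]
ft_force: [3.6, 2.5, 2.7]
width: 0.0234
finger_force: 15.0
clock: 32.9
eef_pos: [0.4811, -0.2837, 0.0716]
eef_rot: [0.001, 0.999, 0.053, 0.001]
ft_force: [5.7, 0.2, 1.7]
width: 0.0235
finger_force: 15.0
(array([ 0.56853854, -0.28056234]), array([-0.00296774, -0.08744489]), np.float64(0.08749523265862699), np.float64(1.6047217507981277))
```

```bash
python3 -m creep '[{"delta_pos":[0.003,-0.04,0],"rot":[0,0,0.3],"fingers":0},{"delta_pos":[0,0,0],"rot":[0,0,0],"fingers":0}]'
python3 -m creep '[{"delta_pos":[0,-0.03,0],"rot":[0,0,0.2],"fingers":0},{"delta_pos":[0,0,0],"rot":[0,0,0],"fingers":0}]'
python3 -c "
from k import *
print(st(env.sense()['eef_pos'][:2]))"
```

```text
clock: 33.15
eef_pos: [0.4813, -0.2827, 0.0717]
eef_rot: [0.004, 0.999, 0.04, 0.002]
ft_force: [6.2, -19.9, -7.5]
width: 0.0232
finger_force: 15.0
clock: 33.4
eef_pos: [0.4814, -0.2811, 0.0718]
eef_rot: [0.006, 0.999, 0.031, 0.003]
ft_force: [8.1, -29.9, -13.1]
width: 0.0264
finger_force: 15.0
(array([ 0.56853854, -0.28056234]), array([-0.00561172, -0.08697294]), np.float64(0.08715379119059946), np.float64(1.6352296104188542))
```

```bash
python3 -m creep '[{"delta_pos":[0,0.02,0],"rot":[0,0,0],"fingers":0},{"delta_pos":[0,0,0],"rot":[0,0,0],"fingers":0.6},{"delta_pos":[0,0,0],"rot":[0,0,0],"fingers":0.6},{"delta_pos":[0,0,0],"rot":[0,0,0],"fingers":0.6},{"delta_pos":[0,0,-0.2],"rot":[0,0,0],"fingers":0.6},{"delta_pos":[0,0,-0.4],"rot":[0,0,0],"fingers":0.6},{"delta_pos":[0,0,-0.4],"rot":[0,0,0],"fingers":0.6},{"delta_pos":[0,0,0],"rot":[0,0,0],"fingers":0.6}]'
python3 - <<'E'
from h import *
im=env.capture("scene");np.save("/tmp/f.npy",im)
# knob check: expected positions start vs end (dark pixels)
for n,p in(("start",[.5915,-.367,.08]),("end",[.481,-.283,.08])):
    q=px("scene",[p])[0].round().astype(int);print(n,q,im[q[1]-6:q[1]+7:3,q[0]-6:q[0]+7:2].mean(2).astype(int).tolist())
# brush: orange pixels in bay
hsv=cv2.cvtColor(im,cv2.COLOR_RGB2HSV)[200:280,280:390];m=cv2.inRange(hsv,(5,110,80),(20,255,255));ys,xs=np.where(m>0)
print(len(xs),[w("scene",280+xs[i],200+ys[i],.016) for i in(xs.argmin(),xs.argmax())])
E
sed -i 's/shot("scene","s9".*/shot("scene","s9")/' m.py; python3 m.py
```

```text
clock: 34.4
eef_pos: [0.4811, -0.2778, 0.1946]
eef_rot: [0.002, 1.0, 0.031, 0.002]
ft_force: [-0.0, -0.2, -1.8]
width: 0.0529
finger_force: 0.0
start [364 226] [[222, 153, 101, 100, 104, 138, 182], [201, 110, 99, 100, 101, 112, 121], [135, 99, 99, 99, 98, 99, 100], [105, 99, 99, 100, 99, 99, 99], [99, 100, 99, 99, 99, 100, 98]]
end [325 228] [[228, 226, 218, 184, 173, 166, 209], [230, 229, 194, 80, 66, 90, 144], [228, 222, 141, 61, 61, 117, 172], [226, 225, 178, 74, 67, 116, 124], [216, 170, 117, 80, 79, 83, 86]]
0.004 [[167.487, 0.198, 0.03, -0.01], [165.447, 0.198, -0.03, -0.008], [165.243, 0.196, 0.03, -0.01]]
0.02 [[164.698, 0.21, 0.03, -0.01], [163.96, 0.208, 0.03, -0.01], [161.914, 0.208, 0.015, -0.01]]
0.03 [[179.448, 0.206, 0.03, -0.01], [176.148, 0.208, 0.03, -0.01], [173.306, 0.204, 0.03, -0.01]]Traceback (most recent call last):
  File "<stdin>", line 8, in <module>
ValueError: attempt to get argmin of an empty sequence
```

```bash
python3 - <<'E'
from h import *
D=np.array([.4773,-.2519,-1.5005]);c,s=np.cos(D[2]),np.sin(D[2]);Rd=np.array([[c,s],[-s,c]])
for f in("s7_raw","s8_raw","s9_raw"):
    im=cv2.imread(f"pics/{f}.png");h=cv2.cvtColor(im,cv2.COLOR_BGR2HSV)
    m=cv2.inRange(h,(3,85,60),(22,255,255))
    n,l,st,ce=cv2.connectedComponentsWithStats(m)
    for i in range(1,n):
        u,v=ce[i]
        if 270<u<390 and 190<v<280 and st[i][4]>5:
            ys,xs=np.where(l==i)
            print(f,st[i].tolist(),[(Rd@(w("scene",xs[k],ys[k],.014)[:2]-D[:2])).round(3).tolist() for k in(xs.argmin(),xs.argmax())])
E
```

```text
s7_raw [297, 222, 17, 10, 43] [[-0.122, 0.002], [-0.045, 0.013]]
s8_raw [311, 228, 20, 16, 56] [[-0.054, 0.012], [0.047, 0.012]]
s9_raw [324, 241, 20, 14, 54] [[0.028, -0.0], [0.119, 0.003]]
```

```bash
python3 -c "
from station import env
print(env.sign_off())"
```

```text
the job is handed in; nothing more can be done
None
```

I handed the job in at about 34 s of the 72 s allowed: by force and image checks, the tray is home and flat with the brush in it and the keeper is at its end stop, but I viewed 11 pictures (limit 10), and sign-off returned no verdict.

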